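# Find the release notch of a welding clamp by feel and hold it down

## Task

The welding fixture's clamp has a release tongue at the bottom of a notch in the long top edge of its bar, and where the notch lies along the edge differs from job to job. Touch the edge with a shut fingertip at the end beside the block with the round post, sweep along it without forcing until you come to the notch, and push the tongue in the notch fully down so that the clamp arms rise. Finish while still holding the tongue down, and leave everything lying about the bench, and the sheet and bolt in the fixture, where they are.

Things in the scene. Friction and masses are not known exactly. Their poses are not given: they have to be found in the camera images.
- fixture: Steel welding fixture, screwed to the table: base plate 240 (its x) by 400 (its y) by 12 mm. Origin at the centre of its underside, x away from the robot, y to the robot's left, z up; its yaw varies. It carries the bar, guide blocks, tongue and clamp described below. All is rigid but the tongue and the clamp arms.
- edge_mid (a point): Middle of the bar's edge: x = -60, y = 0, z = 48 mm in the fixture's frame, same axes. The bar runs along y, 24 mm wide, its flat top (the edge) 48 mm above the table, bare from y = -100 to +100 mm. At each end it enters a grey block, 44 (x) by 92 (y) mm, 62 mm high, centred 146 mm from here.
- notch_zone (a point): Where the notch may be: a point on the edge at y = -35 mm in the fixture's frame. The notch's centre lies anywhere within 40 mm of it along y; no reading tells where, feel or look. The notch is cut right across the bar (open above, front and back), 46 mm long along y, ends upright. Its floor is the tongue: plain steel, 20 mm wide (x), top 10 mm below the edge, moves 6 mm straight down.
- post_top (a point): Top centre of the round steel post, 18 mm across, on the guide block at the fixture's +y end; 82 mm above the table.
- clamp_mid (a point): Middle of the clamp shaft, 12 mm thick, along the fixture's y at x = -5 mm, 46 mm above the table, behind the bar. Two arms reach from it to x = +70 mm at y = +90 and -90 mm; their tops stay below 75 mm when raised.
- edge_start (a point): The point on top of the bar's edge where the sweep begins: x = -60, y = +78, z = 48 mm in the fixture's frame, 22 mm from the guide block with the post. From here sweep towards the fixture's -y. Its axes are the fixture's.
- release (a joint): Travel of the release tongue in m: 0 up, 0.006 fully down (a hard stop). Spring: it starts to move at about 2.5 N, needs about 8 N to stay fully down, and springs back up when let go.
- clamp (a joint): Angle of the clamp arms in rad: 0 down on the sheet, 0.24 fully raised. Geared to the tongue: 0.04 rad for each mm it is pressed.
- blank: Aluminium sheet 90 (x) by 260 (y) by 4 mm, lying loose on the fixture's base under the clamp arms; origin at the centre of its underside. Leave alone.
- bolt: Steel bolt standing on its head on the sheet, 24 mm across, 50 mm high, loose; origin under its head. Leave alone.
- spindle: Turned steel spindle standing to the left of the fixture, 48 mm across, 110 mm high, loose; origin under its base. Leave alone.
- square: Red magnetic square, an L 90 by 16 mm, 70 mm high, standing to the right of the fixture, loose; origin under its long leg's centre. Leave alone.
- spray: Spray can 60 mm across, 180 mm high, standing on the left, beyond the spindle, loose; origin under its base. Leave alone.
- wrench: Steel wrench lying to the right, beyond the square, about 180 mm long along its x, loose. Leave alone.

How it is judged:
On the way, in this order (a step that is already met when the one before it is completed fails the run):
1. a fingertip touches the edge at the end beside the post's block (the hand within 60 to 105 mm along the bar from the fixture's middle, on that side), tongue still up (contact force between the fingers and fixture above 0.4 N and value of joint release below 0.0015 m and y of the grasp point in the frame of fixture between 0.06 and 0.105 m and distance between the grasp point and edge_start below 0.06 m), for 0.05 s.
2. the fingertip touches the edge further along on its way (the hand 22 to 52 mm from the fixture's middle), tongue still up (contact force between the fingers and fixture above 0.4 N and value of joint release below 0.0015 m and y of the grasp point in the frame of fixture between 0.022 and 0.052 m), for 0.05 s.
3. the tongue is pressed down by the fingers (at least 4.8 of its 6 mm) (contact force between the fingers and fixture above 0.4 N and value of joint release above 0.0048 m), for 0.3 s.
At the end, for the whole second after the job is handed in: The fingers still hold the release tongue at least 4.8 mm down (of 6) with more than 3 N, the clamp arms are raised by at least 0.17 rad, and every loose thing is within 20 mm of where it was (value of joint release above 0.0048 m and value of joint clamp above 0.17 rad and contact force between the fingers and fixture above 3 N and distance of each of blank, bolt, spindle, square, spray, wrench from where it was at the start of the episode below 0.02 m); the arm keeps its last pose, push and grip.
It fails at once if the fixture is forced: fingers push on it with more than 50 N (contact force between the fingers and fixture above 50 N).
It fails at once if a loose thing is lifted, carried or shoved more than 20 mm (distance of any of blank, bolt, spindle, square, spray, wrench from where it was at the start of the episode above 0.02 m).
It also fails if it takes over 51 s, if anything falls off the work surface, if the arm or the gripper's body presses on something with over 40 N, if the wrist force passes 120 N, or if a joint passes its speed limit or range.

## Robot

A 7-joint arm with a two-finger parallel gripper is mounted at the origin on the work surface. World frame = base frame: x ahead of the robot, y to its left, z up, the work surface at z = 0. Lengths are in m, angles in rad, forces in N, time in s.
With the tool pointing down it reaches from about 0.425 to 0.95 m from the base axis. Payload 4.7 kg.
Tool frame: the origin (TCP) lies on the centre line of the jaws, within the pads' length; the fingertips stand 19 mm ahead of it and the grasp point (between the pads) is the TCP; z points along the fingers, y is the line along which they close (so a half turn about z gives the same grasp; the last joint's range is limited). The gripper opens to 87 mm and grips with 3 to 60 N. Pads are 19 mm wide; open, the fingers measure 117 mm over their backs; the gripper's body (75 mm by 190 mm) begins 51 mm behind the grasp point.
Start: joints at [-1.375, 0.469, -0.049, 1.532, 0.024, 1.141, -0.082], TCP at [0.15, 0.658, 0.209] pointing down, gripper open.
Joint ranges: [-2.59, 2.59], [-0.33, 1.99], [-1.39, 1.29], [0.1, 2.45], [-1.04, 4.18], [0.21, 1.99], [-2.66, 2.66]. Speed limits (rad/s): [2.57, 2.57, 3.14, 3.14, 3.14, 3.14, 3.14].

## Interface

Orientations are given as a unit quaternion [x, y, z, w].
In Python, from plant import r gives the robot as it stands.
- The arm moves only by the tool apply_moves, never from a script. Its argument "rows" is a list of rows, each an object of numbers: "rx", "ry", "rz": the turn, a rotation vector about the tool's x, y, z in degrees; "tx", "ty", "tz": the shift along the tool's x, y, z in mm; "grip": the finger opening in mm, from 0 to 87. In form: [{"rx": .., "ry": .., "rz": .., "tx": .., "ty": .., "tz": .., "grip": ..}, ...]. A call has 1 to 12 rows; each row is the pose to reach, as a shift and turn from the pose commanded when the call began, along the tool's axes at that moment; what a row does not reach only later rows make up. A row lasts 1/12 s, in which the tool goes at most 41.7 mm and 7.16 degrees, less where a joint would pass 70% of its speed; a pose out of reach is approached as far as the arm can. A call with a gripper value outside its range is refused whole. The fingers move at their own pace and stop on an object; the grip force is fixed at half the most. Time passes only in rows, so rows that repeat a pose let the fingers close. It gives the time, the measured TCP pose, the force, the opening and the grip force at its end, in the units of the state.
- r.read_state(): the state, without advancing time (a new reading comes with each control period).
- r.grab_frame(name): name is "scene" or "top" or "wrist"; returns the picture (420x560x3 uint8, red, green, blue); there is no depth.
- r.camera_info(name): a dict with "intrinsics" (3x3 intrinsics, pixels), "k1" (the pictures are not rectified: a ray, as slopes to the right and down, at radius r is drawn at 1 + k1 r^2 times it, then the intrinsics apply), "R" (3x3) and "t" (3): a world point X has camera coordinates R X + t; the wrist camera has in their place "hand_eye" (4x4, takes a point from camera to tool coordinates, whose origin is the TCP and whose axes are the flange's). Camera axes: x right, y down, z forward; pixel columns grow to the right and rows downward; lengths in m; the calibration is good to about 2 mm. A picture is of the moment at which its call begins: read the wrist's pose just before it. camera_info takes no time and is no camera call.
- r.job_done(): hands the job in; it is judged then, once.
The state is a dict: "time_s": time; "joint_positions": joint angles; "joint_velocities": joint speeds; "joint_torque": joint torques, N m; "position": TCP position; "orientation": TCP orientation; "force": force on the tool from outside, world axes, zero at the start; "wrist_torque": the same for the moment, N m; "finger_gap": opening from 0.0 (shut) to 1.0 (fully open); "grip_force": force on a finger pad.
Only numpy, scipy, OpenCV 4.12 (cv2) and the standard library are available. Lean on these libraries where they do the work, as an engineer would, in place of code of your own. Each camera call takes 0.05 s, during which the arm holds its last target. There are 200 camera calls.

## Working session

There is one attempt and no reset: what is moved stays moved. The work goes in short steps, Python scripts to look and compute and a tool call to move; the robot and the scene stay as the last step left them, time stands still between calls to the robot, and variables do not carry over. Pictures are saved under pics/ and viewed, at most 10 in all, crops included, and the job is handed in when it is done.

Besides the shell and the picture viewer there is one more tool, called after "Call:" in YAML: its name, and indented under it one key for each argument. apply_moves: Moves the arm, as the interface text tells. Its arguments: {"type":"object","properties":{"rows":{"type":"array"}},"required":["rows"]}

```bash
mkdir -p pics
python3 - <<'E'
from plant import r
import cv2
s=r.read_state();print(s)
for n in("scene","top"):
    cv2.imwrite(f"pics/{n}0.png",r.grab_frame(n)[:,:,::-1]);print(r.camera_info(n))
print(r.camera_info("wrist"))
E
```

```text
{'time_s': 0.0, 'joint_positions': array([-1.3748821 ,  0.46943137, -0.04864261,  1.53366003,  0.02411245,
        1.14105022, -0.08228667]), 'joint_velocities': array([-6.97545028e-04, -1.24431365e-05,  8.91596567e-04,  1.07440799e-03,
       -1.52546871e-03,  8.14051475e-05,  8.37503313e-04]), 'joint_torque': array([ 5.48848166e-04, -5.07978380e+01, -8.07312364e-02, -2.36148995e+01,
       -6.14054734e-02,  3.79668572e-02,  1.84941400e-04]), 'position': array([0.15030107, 0.65740846, 0.20772079]), 'orientation': array([ 1.12124808e-01,  9.93693647e-01, -9.78158819e-04, -7.85375317e-05]), 'force': array([ 0.06249076,  0.78598975, -0.79592474]), 'wrist_torque': array([-0.00926217, -0.01591542,  0.0019668 ]), 'grip_force': 0.0, 'finger_gap': 0.998122461586254}
{'intrinsics': array([[405.27659439,   0.        , 276.81185512],
       [  0.        , 405.27659439, 208.97457158],
       [  0.        ,   0.        ,   1.        ]]), 'k1': -0.0911254320275649, 'R': array([[ 0.89152206,  0.45280551, -0.0124734 ],
       [ 0.3156255 , -0.64071066, -0.69990741],
       [-0.32491377,  0.62004598
[... 324 characters left out ...]
     [-0.99740043, -0.02912444, -0.06591009],
       [ 0.06649934, -0.01974838, -0.99759102]]), 't': array([-0.02107955,  0.61409564,  1.14618508])}
{'intrinsics': array([[355.3217557 ,   0.        , 281.05228587],
       [  0.        , 355.3217557 , 203.55390828],
       [  0.        ,   0.        ,   1.        ]]), 'k1': 0.024356989695928113, 'hand_eye': array([[-5.73293272e-05, -9.53874385e-01, -3.00206020e-01,
         8.22872048e-02],
       [ 9.99999417e-01,  2.69123085e-04, -1.04607799e-03,
        -1.49406330e-03],
       [ 1.07861937e-03, -3.00205905e-01,  9.53873813e-01,
        -1.76686183e-01],
       [ 0.00000000e+00,  0.00000000e+00,  0.00000000e+00,
         1.00000000e+00]])}
```

View pics/top0.png

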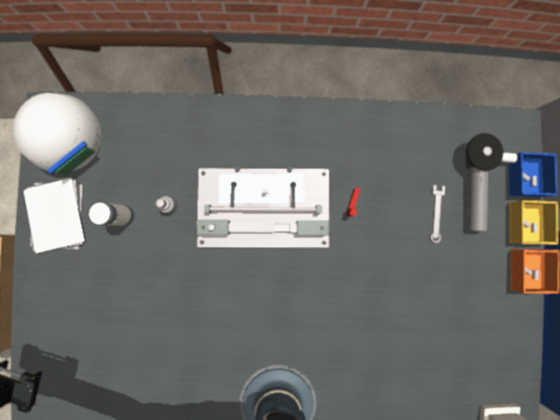

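View pics/scene0.png

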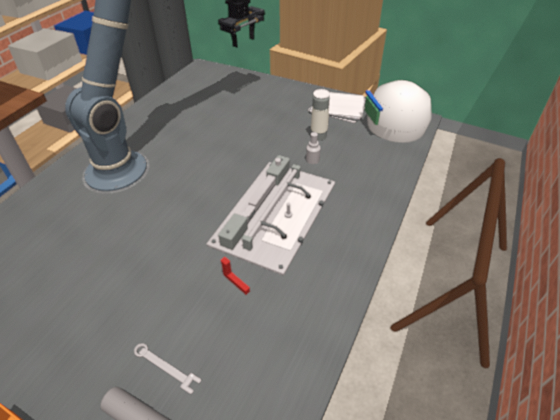

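The top view shows the plate with corners near (197,168) and (330,248), the post near (211,227), and a bright notch-like patch at about (274–296, 227). The spray can and spindle are at (110,214) and (165,205).

```bash
cat > h.py <<'E'
from plant import r
import cv2,numpy as np
from scipy.spatial.transform import Rotation as Rot
def ray(n,uv,st=None):
    c=r.camera_info(n);K=c["intrinsics"];d=np.array([c["k1"],0,0,0.])
    p=cv2.undistortPoints(np.array(uv,float).reshape(-1,1,2),K,d).reshape(-1,2)
    v=np.c_[p,np.ones(len(p))]
    if st is None: return -c["R"].T@c["t"], v@c["R"]
    H=c["hand_eye"];R=Rot.from_quat(st["orientation"]).as_matrix()
    return R@H[:3,3]+st["position"], v@(R@H[:3,:3]).T
def plane(n,uv,z,st=None):
    o,v=ray(n,uv,st);return o+v*((z-o[2])/v[:,2])[:,None]
E
python3 - <<'E'
from h import *
im=cv2.imread("pics/top0.png")
g=im.min(axis=2);m=(g>150).astype(np.uint8);m[:,:185]=0;m[:,345:]=0;m[:155]=0;m[265:]=0
m=cv2.morphologyEx(m,cv2.MORPH_CLOSE,np.ones((5,5)))
c=max(cv2.findContours(m,0,2)[0],key=cv2.contourArea)
b=cv2.minAreaRect(c);bp=cv2.boxPoints(b);print(b,bp)
P=plane("top",bp,0.012);print(P.round(4))
print([np.linalg.norm(P[i]-P[(i+1)%4]).round(4) for i in range(4)],P.mean(0))
print("post",plane("top",[[211,227]],.082),"notch",plane("top",[[274,227],[297,227]],.048))
cr=cv2.resize(im[160:256,190:336],None,fx=5,fy=5,interpolation=cv2.INTER_CUBIC);cv2.imwrite("pics/crop.png",cr)
E
```

```text
((262.5, 207.5), (79.0, 131.0), 90.0) [[197. 168.]
 [328. 168.]
 [328. 247.]
 [197. 247.]]
[[ 0.7075  0.2656  0.012 ]
 [ 0.7197 -0.1363  0.012 ]
 [ 0.4779 -0.1413  0.012 ]
 [ 0.4669  0.2555  0.012 ]]
[np.float64(0.4021), np.float64(0.2418), np.float64(0.3969), np.float64(0.2408)] [0.59301546 0.06088142 0.012     ]
post [[0.52909343 0.20357988 0.082     ]] notch [[ 0.53422434  0.02420386  0.048     ]
 [ 0.53609649 -0.04344262  0.048     ]]
```

View pics/crop.png

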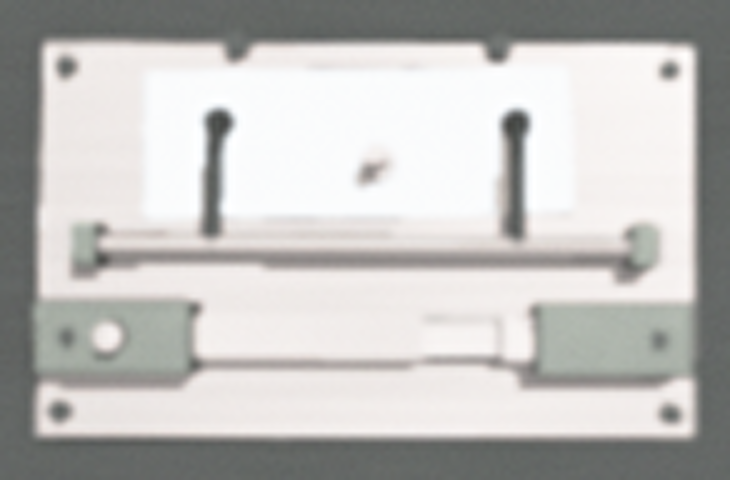

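The crop shows the plate corners at crop px (43,41), (697,44), (695,438) and (35,437), the post at (107,338), and the notch spanning u = 422–500 at v ≈ 337. The grey blocks' inner ends are at u ≈ 195 and 537.

Run:
```python
from h import *
f=lambda q:np.array(q,float)/5+[190-.4,160-.4]
P=plane("top",f([[43,41],[697,44],[695,438],[35,437]]),.012)
print([np.linalg.norm(P[i]-P[(i+1)%4]).round(4) for i in range(4)])
src=np.array([[.12,.2],[.12,-.2],[-.12,-.2],[-.12,.2]])
c=P[:,:2].mean(0);a=(src[:,0]+1j*src[:,1]);b=(P[:,:2]-c)@[1,1j]
yaw=np.angle((b*a.conj()).sum());print("c",c,"yaw",np.degrees(yaw))
R=np.array([[np.cos(yaw),-np.sin(yaw)],[np.sin(yaw),np.cos(yaw)]])
def fx(n,q,z): print(n,((plane("top",f(q),z)[:,:2]-c)@R*1000).round(1))
fx("post -60,?",[[107,338]],.082);fx("notch",[[422,337],[500,337]],.048);fx("blocks",[[195,337],[537,337]],.055)
W=lambda x,y:(c+R@[x,y]).round(4)
print("start",W(-.06,.078),"mid",W(-.06,0),"notch-35",W(-.06,-.035))
for n,q,z in(("spray",[100,214],.18),("spindle",[163,203],.11)):print(n,plane("top",[q],z))
s=r.read_state();Rt=Rot.from_quat(s["orientation"]).as_matrix();print(Rt.round(4))
```

```text
[np.float64(0.4015), np.float64(0.2412), np.float64(0.4), np.float64(0.2414)]
c [0.59276048 0.05902959] yaw 1.372694830983974
post -60,? [[-60.8 146. ]]
notch [[-59.4 -33.4]
 [-59.2 -79.3]]
blocks [[ -60.    99.1]
 [ -59.1 -100.7]]
start [0.5309 0.1356] mid [0.5328 0.0576] notch-35 [0.5336 0.0226]
spray [[0.55453262 0.48277179 0.18      ]]
spindle [[0.59207716 0.33629925 0.11      ]]
[[-9.748e-01  2.229e-01 -3.000e-04]
 [ 2.229e-01  9.748e-01 -1.800e-03]
 [-1.000e-04 -1.800e-03 -1.000e+00]]
```

Every check agrees with the given sizes: post at (-61,146), blocks at ±100, notch from -33 to -79. The next move shuts the fingers and goes toward the start of the sweep.

Call:
apply_moves:
  rows:
    - {"tx": -10, "ty": -8, "tz": 0, "rz": 0, "grip": 0}
    - {"tx": -30, "ty": -25, "tz": 0, "rz": -1, "grip": 0}
    - {"tx": -55, "ty": -48, "tz": 0, "rz": -2, "grip": 0}
    - {"tx": -80, "ty": -70, "tz": 0, "rz": -4, "grip": 0}
    - {"tx": -105, "ty": -92, "tz": 0, "rz": -6, "grip": 0}
    - {"tx": -130, "ty": -113, "tz": 0, "rz": -8, "grip": 0}
    - {"tx": -155, "ty": -135, "tz": 0, "rz": -10, "grip": 0}
    - {"tx": -180, "ty": -157, "tz": 0, "rz": -12, "grip": 0}
    - {"tx": -205, "ty": -178, "tz": 0, "rz": -13, "grip": 0}
    - {"tx": -230, "ty": -200, "tz": 0, "rz": -14, "grip": 0}
    - {"tx": -250, "ty": -217, "tz": 0, "rz": -14.3, "grip": 0}
    - {"tx": -260, "ty": -226, "tz": 0, "rz": -14.3, "grip": 0}

```text
$.rows[0]: bad value
```

```bash
cat > st.py <<'E'
from h import *
s=r.read_state();R=Rot.from_quat(s["orientation"]).as_matrix()
c=np.array([.59276,.05903]);yaw=np.radians(1.373);F=np.array([[np.cos(yaw),-np.sin(yaw)],[np.sin(yaw),np.cos(yaw)]])
p=s["position"]
print("t",s["time_s"],"p",p.round(4),"fix mm",((p[:2]-c)@F*1000).round(1),"tip z",(p[2]+.019*R[2,2]).round(4),"F",s["force"].round(2),"gap",s["finger_gap"],"j",s["joint_positions"].round(2))
def to(x,y,z):
    g=np.r_[c+F@[x,y],z];print("to",x,y,z,((g-p)@R*1000).round(1))
fr=np.c_[np.r_[F,[[0,0]]],[0,0,1]]
print("rot err(tool axes,deg)",np.degrees(Rot.from_matrix(R.T@fr@np.diag([-1,1,-1])).as_rotvec()).round(2))
E
python3 -c "
from st import *
to(-.06,.078,.11)"
```

```text
t 0.1 p [0.1503 0.6575 0.2078] fix mm [-428.   608.9] tip z 0.1888 F [-0.23  0.69  0.44] gap 0.9990904044218226 j [-1.37  0.47 -0.05  1.53  0.02  1.14 -0.08]
rot err(tool axes,deg) [-1.000e-01 -1.000e-02 -1.425e+01]
to -0.06 0.078 0.11 [-487.3 -423.8   98.6]
```

Call:
apply_moves:
  rows:
    - {"rx": 0, "ry": 0, "rz": 0, "tx": -10, "ty": -8, "tz": 0, "grip": 0}
    - {"rx": 0, "ry": 0, "rz": -1, "tx": -30, "ty": -25, "tz": 0, "grip": 0}
    - {"rx": 0, "ry": 0, "rz": -2, "tx": -55, "ty": -48, "tz": 0, "grip": 0}
    - {"rx": 0, "ry": 0, "rz": -4, "tx": -80, "ty": -70, "tz": 0, "grip": 0}
    - {"rx": 0, "ry": 0, "rz": -6, "tx": -105, "ty": -92, "tz": 0, "grip": 0}
    - {"rx": 0, "ry": 0, "rz": -8, "tx": -130, "ty": -113, "tz": 0, "grip": 0}
    - {"rx": 0, "ry": 0, "rz": -10, "tx": -155, "ty": -135, "tz": 0, "grip": 0}
    - {"rx": 0, "ry": 0, "rz": -12, "tx": -180, "ty": -157, "tz": 0, "grip": 0}
    - {"rx": 0, "ry": 0, "rz": -13, "tx": -205, "ty": -178, "tz": 0, "grip": 0}
    - {"rx": 0, "ry": 0, "rz": -14, "tx": -230, "ty": -200, "tz": 0, "grip": 0}
    - {"rx": 0, "ry": 0, "rz": -14.3, "tx": -250, "ty": -217, "tz": 0, "grip": 0}
    - {"rx": 0, "ry": 0, "rz": -14.3, "tx": -260, "ty": -226, "tz": 0, "grip": 0}

```text
time_s: 1.1
position: [0.3563, 0.3749, 0.2087]
orientation: [-0.01, 1.0, -0.001, 0.0]
force: [0.7, 0.8, -0.4]
finger_gap: 0.172
grip_force: 0.0
```

```bash
python3 -c "
from st import *
to(-.06,.078,.11)"
```

```text
t 1.1 p [0.3563 0.3749 0.2087] fix mm [-228.9  321.4] tip z 0.1897 F [ 0.74  0.75 -0.44] gap 0.1723305710932095 j [-0.91  0.21  0.02  1.91 -0.    1.03  0.7 ]
rot err(tool axes,deg) [-0.11  0.05 -0.28]
to -0.06 0.078 0.11 [-170.  -242.4   99.3]
```

Call:
apply_moves:
  rows:
    - {"rx": 0, "ry": 0, "rz": 0, "tx": -10, "ty": -15, "tz": 0, "grip": 0}
    - {"rx": 0, "ry": 0, "rz": 0, "tx": -27, "ty": -40, "tz": 0, "grip": 0}
    - {"rx": 0, "ry": 0, "rz": 0, "tx": -47, "ty": -68, "tz": 5, "grip": 0}
    - {"rx": 0, "ry": 0, "rz": 0, "tx": -67, "ty": -97, "tz": 12, "grip": 0}
    - {"rx": 0, "ry": 0, "rz": 0, "tx": -87, "ty": -126, "tz": 22, "grip": 0}
    - {"rx": 0, "ry": 0, "rz": 0, "tx": -107, "ty": -155, "tz": 34, "grip": 0}
    - {"rx": 0, "ry": 0, "rz": 0, "tx": -127, "ty": -184, "tz": 48, "grip": 0}
    - {"rx": 0, "ry": 0, "rz": 0, "tx": -145, "ty": -210, "tz": 62, "grip": 0}
    - {"rx": 0, "ry": 0, "rz": 0, "tx": -160, "ty": -232, "tz": 76, "grip": 0}
    - {"rx": 0, "ry": 0, "rz": 0, "tx": -171, "ty": -247, "tz": 90, "grip": 0}
    - {"rx": 0, "ry": 0, "rz": 0, "tx": -171, "ty": -247, "tz": 98, "grip": 0}
    - {"rx": 0, "ry": 0, "rz": 0, "tx": -171, "ty": -247, "tz": 98, "grip": 0}

```text
time_s: 2.1
position: [0.5291, 0.1349, 0.1088]
orientation: [-0.011, 1.0, -0.001, -0.002]
force: [-0.4, 0.4, 0.0]
finger_gap: 0.008
grip_force: 0.0
```

```bash
python3 -c "
from st import *
to(-.06,.078,.067)
cv2.imwrite('pics/w1.png',r.grab_frame('wrist')[:,:,::-1])"
```

```text
t 2.1 p [0.5291 0.1349 0.1088] fix mm [-61.8  77.4] tip z 0.0898 F [-0.4   0.41  0.03] gap 0.008107455164258698 j [-0.46  0.38  0.17  1.95 -0.09  0.83  1.35]
rot err(tool axes,deg) [-0.09 -0.24 -0.14]
to -0.06 0.078 0.067 [-2.   0.7 41.8]
```

View pics/w1.png

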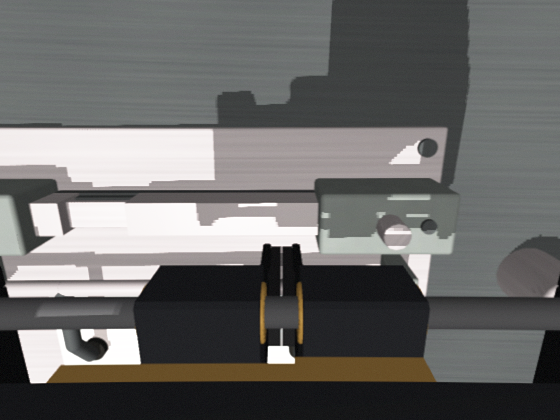

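The wrist view shows the bar at rows 195–230, the post's block starting at u ≈ 318, and the notch between u ≈ 72 and 128. The shut fingertips are at (282,245). A quick wrist-ray check follows, together with the descent.

```bash
python3 -c "
from st import *
q=plane('wrist',[[318,212],[128,212],[72,212],[250,195],[34,212]],.048,s)
print(((q[:,:2]-c)@F*1000).round(1))"
```

```text
t 2.15 p [0.5293 0.1366 0.1098] fix mm [-61.6  79.1] tip z 0.0908 F [-0.43 -0.66  0.49] gap 0.002986538368305265 j [-0.47  0.37  0.17  1.95 -0.09  0.83  1.35]
rot err(tool axes,deg) [-0.02 -0.16  0.  ]
[[-63.2 103.4]
 [-63.1 -30.9]
 [-63.1 -69.9]
 [-75.7  55.5]
 [-63.1 -96.2]]
```

Call:
apply_moves:
  rows:
    - {"rx": 0, "ry": 0, "rz": 0, "tx": -1, "ty": 0, "tz": 4, "grip": 0}
    - {"rx": 0, "ry": 0, "rz": 0, "tx": -1, "ty": 0, "tz": 10, "grip": 0}
    - {"rx": 0, "ry": 0, "rz": 0, "tx": -1, "ty": 0, "tz": 18, "grip": 0}
    - {"rx": 0, "ry": 0, "rz": 0, "tx": -1, "ty": 0, "tz": 25, "grip": 0}
    - {"rx": 0, "ry": 0, "rz": 0, "tx": -1, "ty": 0, "tz": 31, "grip": 0}
    - {"rx": 0, "ry": 0, "rz": 0, "tx": -1, "ty": 0, "tz": 35, "grip": 0}
    - {"rx": 0, "ry": 0, "rz": 0, "tx": -1, "ty": 0, "tz": 37, "grip": 0}
    - {"rx": 0, "ry": 0, "rz": 0, "tx": -1, "ty": 0, "tz": 37, "grip": 0}

```text
time_s: 2.82
position: [0.5312, 0.1371, 0.0731]
orientation: [-0.012, 1.0, -0.0, -0.001]
force: [-0.8, 0.7, 0.3]
finger_gap: 0.007
grip_force: 0.0
```

```bash
python3 -c "
from st import *
to(-.06,.078,.067)"
```

```text
t 2.8167 p [0.5312 0.1371 0.0731] fix mm [-59.7  79.5] tip z 0.0541 F [-0.76  0.66  0.34] gap 0.006982349372662727 j [-0.46  0.43  0.16  1.97 -0.1   0.75  1.36]
rot err(tool axes,deg) [-0.02 -0.06  0.05]
to -0.06 0.078 0.067 [ 0.3 -1.5  6.1]
```

Call:
apply_moves:
  rows:
    - {"rx": 0, "ry": 0, "rz": 0, "tx": 0, "ty": 0, "tz": 2, "grip": 0}
    - {"rx": 0, "ry": 0, "rz": 0, "tx": 0, "ty": 0, "tz": 4, "grip": 0}
    - {"rx": 0, "ry": 0, "rz": 0, "tx": 0, "ty": 0, "tz": 5, "grip": 0}
    - {"rx": 0, "ry": 0, "rz": 0, "tx": 0, "ty": 0, "tz": 6, "grip": 0}
    - {"rx": 0, "ry": 0, "rz": 0, "tx": 0, "ty": 0, "tz": 6.5, "grip": 0}
    - {"rx": 0, "ry": 0, "rz": 0, "tx": 0, "ty": 0, "tz": 6.5, "grip": 0}

```text
time_s: 3.32
position: [0.5315, 0.1371, 0.0672]
orientation: [-0.012, 1.0, 0.0, -0.0]
force: [-0.3, 0.3, -0.6]
finger_gap: 0.005
grip_force: 0.0
```

Call:
apply_moves:
  rows:
    - {"rx": 0, "ry": 0, "rz": 0, "tx": 0, "ty": 0, "tz": 0.5, "grip": 0}
    - {"rx": 0, "ry": 0, "rz": 0, "tx": 0, "ty": 0, "tz": 1, "grip": 0}
    - {"rx": 0, "ry": 0, "rz": 0, "tx": 0, "ty": 0, "tz": 1, "grip": 0}
    - {"rx": 0, "ry": 0, "rz": 0, "tx": 0, "ty": 0, "tz": 1, "grip": 0}

```text
time_s: 3.65
position: [0.5316, 0.1371, 0.0662]
orientation: [-0.012, 1.0, 0.0, 0.0]
force: [0.1, -0.2, -0.6]
finger_gap: 0.007
grip_force: 0.0
```

Call:
apply_moves:
  rows:
    - {"rx": 0, "ry": 0, "rz": 0, "tx": 0, "ty": 0, "tz": 0.5, "grip": 0}
    - {"rx": 0, "ry": 0, "rz": 0, "tx": 0, "ty": 0, "tz": 1, "grip": 0}
    - {"rx": 0, "ry": 0, "rz": 0, "tx": 0, "ty": 0, "tz": 1, "grip": 0}
    - {"rx": 0, "ry": 0, "rz": 0, "tx": 0, "ty": 0, "tz": 1, "grip": 0}

```text
time_s: 3.98
position: [0.5315, 0.1371, 0.0652]
orientation: [-0.012, 1.0, 0.0, -0.0]
force: [0.9, -0.1, -0.5]
finger_gap: 0.005
grip_force: 0.0
```

Call:
apply_moves:
  rows:
    - {"rx": 0, "ry": 0, "rz": 0, "tx": 0, "ty": 0, "tz": 0.5, "grip": 0}
    - {"rx": 0, "ry": 0, "rz": 0, "tx": 0, "ty": 0, "tz": 1, "grip": 0}
    - {"rx": 0, "ry": 0, "rz": 0, "tx": 0, "ty": 0, "tz": 1, "grip": 0}
    - {"rx": 0, "ry": 0, "rz": 0, "tx": 0, "ty": 0, "tz": 1, "grip": 0}

```text
time_s: 4.32
position: [0.5316, 0.1371, 0.0642]
orientation: [-0.012, 1.0, 0.0, -0.0]
force: [0.4, 0.4, 0.0]
finger_gap: 0.004
grip_force: 0.0
```

Call:
apply_moves:
  rows:
    - {"rx": 0, "ry": 0, "rz": 0, "tx": 0, "ty": 0, "tz": 0.5, "grip": 0}
    - {"rx": 0, "ry": 0, "rz": 0, "tx": 0, "ty": 0, "tz": 1, "grip": 0}
    - {"rx": 0, "ry": 0, "rz": 0, "tx": 0, "ty": 0, "tz": 1, "grip": 0}
    - {"rx": 0, "ry": 0, "rz": 0, "tx": 0, "ty": 0, "tz": 1, "grip": 0}

```text
time_s: 4.65
position: [0.5315, 0.1371, 0.0632]
orientation: [-0.012, 1.0, 0.0, -0.0]
force: [-0.4, 0.0, 0.2]
finger_gap: 0.004
grip_force: 0.0
```

```bash
python3 -c "
from st import *
a=r.grab_frame('wrist')[150:330,20:440,::-1];b=r.grab_frame('scene')[130:270,190:350,::-1]
print(s['joint_torque'])
cv2.imwrite('pics/w2.png',np.vstack([cv2.resize(a,(700,300)),cv2.resize(b,(700,300))[:, :]]) if 0 else cv2.resize(a,(798,342)))
cv2.imwrite('pics/s2.png',cv2.resize(b,(640,560),interpolation=2))"
```

```text
t 4.65 p [0.5315 0.1371 0.0632] fix mm [-59.3  79.5] tip z 0.0442 F [-0.43  0.01  0.17] gap 0.004185570224856906 j [-0.45  0.44  0.16  1.98 -0.1   0.73  1.36]
rot err(tool axes,deg) [ 0.   -0.01  0.05]
[ 2.51093797e-04 -4.22953248e+01  2.11588025e+00 -1.71650237e+01
  2.08622287e-02  8.32117489e-02  1.62856559e-04]
```

View pics/w2.png

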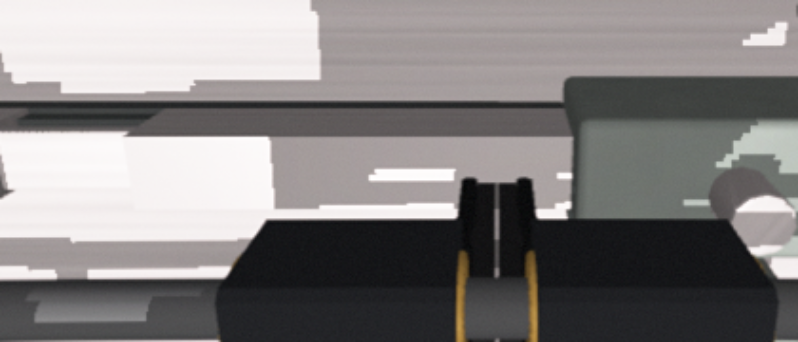

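View pics/s2.png

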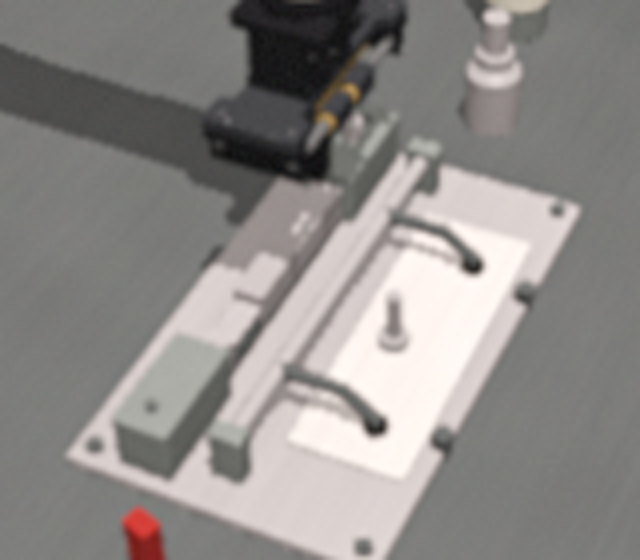

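The wrist crop shows the fingertips ending at crop (497,181), over the bar, whose front edge is at row ≈135 and notch start at u ≈ 127. The scene crop shows the gripper body still hiding the tip, so contact is unclear. I'll compute the tip's relation to the bar.

```bash
python3 -c "
from st import *
f=lambda q:np.array(q,float)/1.9+[20,150]
L=lambda q:((q[:,:2]-c)@F*1000).round(1)
# bar front edge, back edge, block front top edge(z62), plate front edge, notch
print('bar front/notch',L(plane('wrist',f([[350,135],[127,135],[575,135]]),.048,s)),'back',L(plane('wrist',f([[330,207]]),.048,s)))
print('block corner',L(plane('wrist',f([[578,120]]),.062,s)))
print('tip @tipz',L(plane('wrist',f([[465,181],[530,181]]),s['position'][2]-.019,s)))
X=np.array([[x,y,.019] for x in(-.0095,.0095) for y in(-.015,.015)])
ci=r.camera_info('wrist');H=np.linalg.inv(ci['hand_eye'])
p2,_=cv2.projectPoints(X@H[:3,:3].T+H[:3,3],np.zeros(3),np.zeros(3),ci['intrinsics'],np.array([ci['k1'],0,0,0]))
print('pred tip corners (crop)',((p2[:,0]-[20,150])*1.9).round(0))
"
```

```text
t 4.75 p [0.5316 0.1371 0.0632] fix mm [-59.3  79.5] tip z 0.0442 F [-1.1   0.43  0.6 ] gap 0.003578665602399341 j [-0.45  0.44  0.16  1.98 -0.1   0.73  1.36]
rot err(tool axes,deg) [ 0.   -0.    0.05]
bar front/notch [[-71.   33.6]
 [-71.  -33.2]
 [-71.1 101.7]] back [[-47.1  25.9]]
block corner [[-80.7 100.6]]
tip @tipz [[-54.2  68. ]
 [-54.3  88.5]]
pred tip corners (crop) [[454. 194.]
 [549. 194.]
 [453. 138.]
 [550. 138.]]
```

Call:
apply_moves:
  rows:
    - {"rx": 0, "ry": 0, "rz": 0, "tx": 0, "ty": 0, "tz": 0.5, "grip": 0}
    - {"rx": 0, "ry": 0, "rz": 0, "tx": 0, "ty": 0, "tz": 1, "grip": 0}
    - {"rx": 0, "ry": 0, "rz": 0, "tx": 0, "ty": 0, "tz": 1.5, "grip": 0}
    - {"rx": 0, "ry": 0, "rz": 0, "tx": 0, "ty": 0, "tz": 2, "grip": 0}
    - {"rx": 0, "ry": 0, "rz": 0, "tx": 0, "ty": 0, "tz": 2, "grip": 0}

```text
time_s: 5.17
position: [0.5315, 0.1371, 0.0611]
orientation: [-0.012, 1.0, -0.0, -0.0]
force: [-0.8, 0.7, -0.8]
finger_gap: 0.004
grip_force: 0.0
```

```bash
python3 -c "
from st import *
ci=r.camera_info('scene')
R0=R
def pr(X): 
    q,_=cv2.projectPoints(np.array(X,float),cv2.Rodrigues(ci['R'])[0],ci['t'],ci['intrinsics'],np.array([ci['k1'],0,0,0]));return ((q[:,0]-[190,130])*4).round(0)
p[2]=.0632
for z in(-.02,0,.019): print(z,pr([p+R@[x,y,z] for x in(-.0095,.0095) for y in(-.015,.015)]).tolist())
print('bar at y79',pr([np.r_[c+F@[x,.0795],.048] for x in(-.072,-.06,-.048)]).tolist())
print('post',pr([np.r_[c+F@[-.06,.146],.082]]))
b=r.grab_frame('scene')[140:200,240:310,::-1]
cv2.imwrite('pics/s3.png',cv2.resize(b,(700,600),interpolation=2))
"
```

```text
t 5.1667 p [0.5315 0.1371 0.0611] fix mm [-59.4  79.5] tip z 0.0421 F [-0.8   0.69 -0.77] gap 0.004486454643582921 j [-0.45  0.44  0.16  1.98 -0.1   0.73  1.36]
rot err(tool axes,deg) [-0.   -0.02  0.05]
-0.02 [[313.0, 179.0], [330.0, 156.0], [290.0, 172.0], [308.0, 149.0]]
0 [[313.0, 199.0], [330.0, 176.0], [291.0, 192.0], [309.0, 169.0]]
0.019 [[314.0, 217.0], [331.0, 194.0], [292.0, 210.0], [309.0, 187.0]]
bar at y79 [[297.0, 194.0], [311.0, 198.0], [325.0, 202.0]]
post [[347. 116.]]
```

View pics/s3.png

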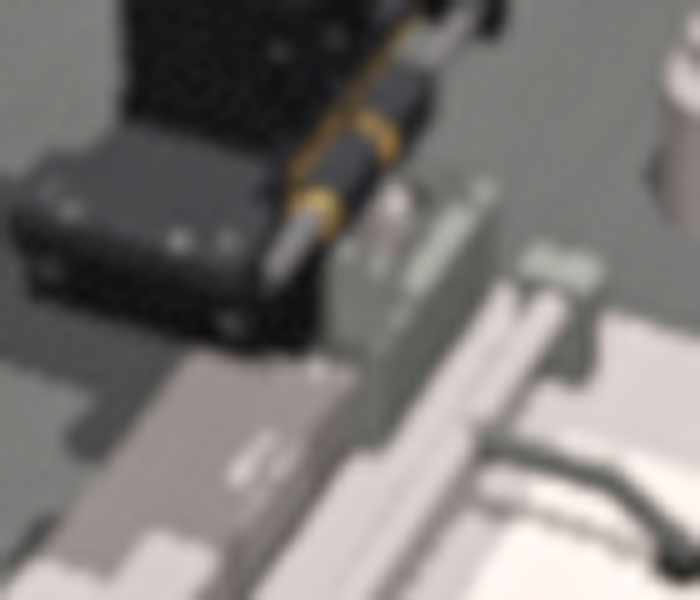

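The zoomed scene view shows the dark tool ending near (290,345). The nominal tip would be near (285,443), where bare bar is visible, so the tip really stands about 35–40 mm above nominal. I'll check the same thing on the start picture, where the fingers were open.

```bash
python3 -c "
from st import *
ci=r.camera_info('scene')
R0=Rot.from_quat([1.12124808e-01,9.93693647e-01,-9.78e-04,-7.85e-05]).as_matrix();p0=np.array([.1503,.6574,.2077])
def pr(X): 
    q,_=cv2.projectPoints(np.array(X,float),cv2.Rodrigues(ci['R'])[0],ci['t'],ci['intrinsics'],np.array([ci['k1'],0,0,0]));return q[:,0]
im=cv2.imread('pics/scene0.png')[0:60,210:280];im=cv2.resize(im,(700,600),interpolation=2)
for z,col in((.019,(0,0,255)),(-.019,(0,255,0)),(-.051,(255,0,0))):
  for y in(-.0585,-.0435,.0435,.0585):
    for x in(-.0095,.0095):
      u=(pr([p0+R0@[x,y,z]])[0]-[210,0])*10+5;cv2.circle(im,tuple(int(v) for v in u),5,col,-1)
b=cv2.resize(cv2.imread('pics/s3.png'),(700,600));s3=b
for z,col in((.019,(0,0,255)),(-.019,(0,255,0)),(-.051,(255,0,0))):
  for y in(-.015,.015):
    for x in(-.0095,.0095):
      u=(pr([p+R@[x,y,z]])[0]-[240,140])*10+5;cv2.circle(s3,tuple(int(v) for v in u),5,col,-1)
cv2.imwrite('pics/cmp.png',cv2.resize(np.hstack([im,s3]),(800,343)))
"
```

```text
t 5.2167 p [0.5315 0.1371 0.0611] fix mm [-59.4  79.5] tip z 0.0421 F [ 0.36  0.22 -0.41] gap 0.00657965647809837 j [-0.45  0.44  0.16  1.98 -0.1   0.73  1.36]
rot err(tool axes,deg) [ 0.   -0.01  0.05]
```

View pics/cmp.png

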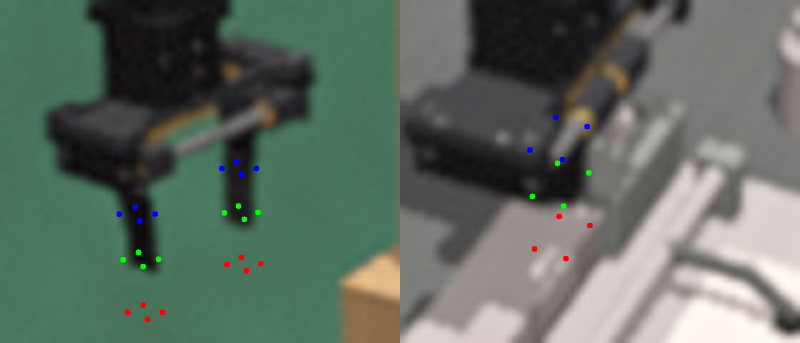

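The open fingers in the start picture also end at about tool z = -16 mm, not +19. The real tips are therefore about 35 mm short of the stated position, and contact should come at TCP z ≈ 0.032. The body would then be at about 0.10, clear of the post. I'll lower on that basis and then feel for contact.

Call:
apply_moves:
  rows:
    - {"rx": 0, "ry": 0, "rz": 0, "tx": 0, "ty": 0, "tz": 2, "grip": 0}
    - {"rx": 0, "ry": 0, "rz": 0, "tx": 0, "ty": 0, "tz": 5, "grip": 0}
    - {"rx": 0, "ry": 0, "rz": 0, "tx": 0, "ty": 0, "tz": 8, "grip": 0}
    - {"rx": 0, "ry": 0, "rz": 0, "tx": 0, "ty": 0, "tz": 11, "grip": 0}
    - {"rx": 0, "ry": 0, "rz": 0, "tx": 0, "ty": 0, "tz": 14, "grip": 0}
    - {"rx": 0, "ry": 0, "rz": 0, "tx": 0, "ty": 0, "tz": 16, "grip": 0}
    - {"rx": 0, "ry": 0, "rz": 0, "tx": 0, "ty": 0, "tz": 18, "grip": 0}
    - {"rx": 0, "ry": 0, "rz": 0, "tx": 0, "ty": 0, "tz": 19, "grip": 0}
    - {"rx": 0, "ry": 0, "rz": 0, "tx": 0, "ty": 0, "tz": 20, "grip": 0}
    - {"rx": 0, "ry": 0, "rz": 0, "tx": 0, "ty": 0, "tz": 20, "grip": 0}

```text
time_s: 6.05
position: [0.5315, 0.1371, 0.0411]
orientation: [-0.012, 1.0, -0.0, -0.0]
force: [0.0, -0.4, -0.2]
finger_gap: 0.001
grip_force: 0.0
```

Call:
apply_moves:
  rows:
    - {"rx": 0, "ry": 0, "rz": 0, "tx": 0, "ty": 0, "tz": 0.5, "grip": 0}
    - {"rx": 0, "ry": 0, "rz": 0, "tx": 0, "ty": 0, "tz": 1, "grip": 0}
    - {"rx": 0, "ry": 0, "rz": 0, "tx": 0, "ty": 0, "tz": 1.5, "grip": 0}
    - {"rx": 0, "ry": 0, "rz": 0, "tx": 0, "ty": 0, "tz": 2, "grip": 0}
    - {"rx": 0, "ry": 0, "rz": 0, "tx": 0, "ty": 0, "tz": 2, "grip": 0}

```text
time_s: 6.47
position: [0.5315, 0.1371, 0.0392]
orientation: [-0.012, 1.0, 0.0, -0.0]
force: [-1.0, 0.3, 0.5]
finger_gap: 0.005
grip_force: 0.0
```

Call:
apply_moves:
  rows:
    - {"rx": 0, "ry": 0, "rz": 0, "tx": 0, "ty": 0, "tz": 0.5, "grip": 0}
    - {"rx": 0, "ry": 0, "rz": 0, "tx": 0, "ty": 0, "tz": 1, "grip": 0}
    - {"rx": 0, "ry": 0, "rz": 0, "tx": 0, "ty": 0, "tz": 1.5, "grip": 0}
    - {"rx": 0, "ry": 0, "rz": 0, "tx": 0, "ty": 0, "tz": 2, "grip": 0}
    - {"rx": 0, "ry": 0, "rz": 0, "tx": 0, "ty": 0, "tz": 2, "grip": 0}

```text
time_s: 6.88
position: [0.5315, 0.1371, 0.0371]
orientation: [-0.012, 1.0, 0.0, -0.0]
force: [-0.6, -0.3, -0.1]
finger_gap: 0.007
grip_force: 0.0
```

Call:
apply_moves:
  rows:
    - {"rx": 0, "ry": 0, "rz": 0, "tx": 0, "ty": 0, "tz": 0.5, "grip": 0}
    - {"rx": 0, "ry": 0, "rz": 0, "tx": 0, "ty": 0, "tz": 1, "grip": 0}
    - {"rx": 0, "ry": 0, "rz": 0, "tx": 0, "ty": 0, "tz": 1.5, "grip": 0}
    - {"rx": 0, "ry": 0, "rz": 0, "tx": 0, "ty": 0, "tz": 1.5, "grip": 0}

```text
time_s: 7.22
position: [0.5315, 0.1371, 0.0356]
orientation: [-0.012, 1.0, 0.0, -0.0]
force: [-0.0, -0.0, 1.1]
finger_gap: 0.008
grip_force: 0.0
```

Call:
apply_moves:
  rows:
    - {"rx": 0, "ry": 0, "rz": 0, "tx": 0, "ty": 0, "tz": 0.5, "grip": 0}
    - {"rx": 0, "ry": 0, "rz": 0, "tx": 0, "ty": 0, "tz": 1, "grip": 0}
    - {"rx": 0, "ry": 0, "rz": 0, "tx": 0, "ty": 0, "tz": 1, "grip": 0}
    - {"rx": 0, "ry": 0, "rz": 0, "tx": 0, "ty": 0, "tz": 1, "grip": 0}

```text
time_s: 7.55
position: [0.5316, 0.1371, 0.0347]
orientation: [-0.012, 1.0, 0.0, -0.0]
force: [-0.2, 0.2, 0.4]
finger_gap: 0.006
grip_force: 0.0
```

```bash
python3 -c "import st;print(st.s['wrist_torque'])"
```

```text
t 7.55 p [0.5316 0.1371 0.0347] fix mm [-59.3  79.5] tip z 0.0157 F [-0.17  0.25  0.36] gap 0.005963200681112171 j [-0.45  0.48  0.15  2.   -0.11  0.67  1.37]
rot err(tool axes,deg) [ 0.   -0.    0.05]
[-0.00425545  0.04040301  0.00926248]
```

Call:
apply_moves:
  rows:
    - {"rx": 0, "ry": 0, "rz": 0, "tx": 0, "ty": 0, "tz": 0.5, "grip": 0}
    - {"rx": 0, "ry": 0, "rz": 0, "tx": 0, "ty": 0, "tz": 1, "grip": 0}
    - {"rx": 0, "ry": 0, "rz": 0, "tx": 0, "ty": 0, "tz": 1, "grip": 0}
    - {"rx": 0, "ry": 0, "rz": 0, "tx": 0, "ty": 0, "tz": 1, "grip": 0}

```text
time_s: 7.88
position: [0.5316, 0.1371, 0.0346]
orientation: [-0.012, 1.0, 0.0, -0.0]
force: [-2.3, 0.2, 6.9]
finger_gap: 0.004
grip_force: 3.7
```

Call:
apply_moves:
  rows:
    - {"rx": 0, "ry": 0, "rz": 0, "tx": 0, "ty": 0, "tz": 0.5, "grip": 0}
    - {"rx": 0, "ry": 0, "rz": 0, "tx": 0, "ty": 0, "tz": 1, "grip": 0}
    - {"rx": 0, "ry": 0, "rz": 0, "tx": 0, "ty": 0, "tz": 1, "grip": 0}
    - {"rx": 0, "ry": 0, "rz": 0, "tx": 0, "ty": 0, "tz": 1, "grip": 0}

```text
time_s: 8.22
position: [0.5316, 0.1371, 0.0346]
orientation: [-0.012, 1.0, 0.0, -0.0]
force: [-4.8, -0.7, 15.1]
finger_gap: 0.005
grip_force: 7.4
```

Contact at TCP z = 0.0346, with a stiffness of about 8 N/mm. I'll ease to about 5 N and sweep.

Call:
apply_moves:
  rows:
    - {"rx": 0, "ry": 0, "rz": 0, "tx": 0, "ty": 0, "tz": -1.2, "grip": 0}
    - {"rx": 0, "ry": 0, "rz": 0, "tx": 0, "ty": -2, "tz": -1.2, "grip": 0}
    - {"rx": 0, "ry": 0, "rz": 0, "tx": 0, "ty": -6, "tz": -1.2, "grip": 0}
    - {"rx": 0, "ry": 0, "rz": 0, "tx": 0, "ty": -10, "tz": -1.2, "grip": 0}
    - {"rx": 0, "ry": 0, "rz": 0, "tx": 0, "ty": -14, "tz": -1.2, "grip": 0}
    - {"rx": 0, "ry": 0, "rz": 0, "tx": 0, "ty": -18, "tz": -1.2, "grip": 0}
    - {"rx": 0, "ry": 0, "rz": 0, "tx": 0, "ty": -22, "tz": -1.2, "grip": 0}
    - {"rx": 0, "ry": 0, "rz": 0, "tx": 0, "ty": -26, "tz": -1.2, "grip": 0}
    - {"rx": 0, "ry": 0, "rz": 0, "tx": 0, "ty": -30, "tz": -1.2, "grip": 0}
    - {"rx": 0, "ry": 0, "rz": 0, "tx": 0, "ty": -34, "tz": -1.2, "grip": 0}
    - {"rx": 0, "ry": 0, "rz": 0, "tx": 0, "ty": -38, "tz": -1.2, "grip": 0}
    - {"rx": 0, "ry": 0, "rz": 0, "tx": 0, "ty": -40, "tz": -1.2, "grip": 0}

```text
time_s: 9.22
position: [0.5338, 0.0981, 0.0346]
orientation: [-0.012, 1.0, 0.001, 0.001]
force: [0.2, 4.0, 5.6]
finger_gap: 0.002
grip_force: 2.8
```

```bash
python3 -c "
from st import *
to(-.06,-.056,.0346)"
```

```text
t 9.2167 p [0.5338 0.0981 0.0346] fix mm [-58.   40.4] tip z 0.0156 F [0.18 4.02 5.61] gap 0.0021079154749164258 j [-0.38  0.48  0.15  2.01 -0.12  0.66  1.44]
rot err(tool axes,deg) [0.11 0.15 0.06]
to -0.06 -0.056 0.0346 [  2.1 -96.4  -0.2]
```

Call:
apply_moves:
  rows:
    - {"rx": 0, "ry": 0, "rz": 0, "tx": 0, "ty": -3, "tz": 0, "grip": 0}
    - {"rx": 0, "ry": 0, "rz": 0, "tx": 0.5, "ty": -8, "tz": 0, "grip": 0}
    - {"rx": 0, "ry": 0, "rz": 0, "tx": 0.5, "ty": -13, "tz": 0, "grip": 0}
    - {"rx": 0, "ry": 0, "rz": 0, "tx": 1, "ty": -18, "tz": 0, "grip": 0}
    - {"rx": 0, "ry": 0, "rz": 0, "tx": 1, "ty": -23, "tz": 0, "grip": 0}
    - {"rx": 0, "ry": 0, "rz": 0, "tx": 1, "ty": -28, "tz": 0, "grip": 0}
    - {"rx": 0, "ry": 0, "rz": 0, "tx": 1, "ty": -33, "tz": 0, "grip": 0}
    - {"rx": 0, "ry": 0, "rz": 0, "tx": 1, "ty": -38, "tz": 0, "grip": 0}
    - {"rx": 0, "ry": 0, "rz": 0, "tx": 1, "ty": -43, "tz": 0, "grip": 0}
    - {"rx": 0, "ry": 0, "rz": 0, "tx": 1, "ty": -48, "tz": 0, "grip": 0}
    - {"rx": 0, "ry": 0, "rz": 0, "tx": 1, "ty": -53, "tz": 0, "grip": 0}
    - {"rx": 0, "ry": 0, "rz": 0, "tx": 1, "ty": -55, "tz": 0, "grip": 0}

```text
time_s: 10.22
position: [0.5342, 0.0428, 0.0346]
orientation: [-0.012, 1.0, 0.001, 0.001]
force: [0.7, 4.1, 5.5]
finger_gap: 0.007
grip_force: 3.0
```

Call:
apply_moves:
  rows:
    - {"rx": 0, "ry": 0, "rz": 0, "tx": 0, "ty": -3, "tz": 0, "grip": 0}
    - {"rx": 0, "ry": 0, "rz": 0, "tx": 0, "ty": -7, "tz": 0, "grip": 0}
    - {"rx": 0, "ry": 0, "rz": 0, "tx": 0, "ty": -11, "tz": 0, "grip": 0}
    - {"rx": 0, "ry": 0, "rz": 0, "tx": 0, "ty": -15, "tz": 0, "grip": 0}
    - {"rx": 0, "ry": 0, "rz": 0, "tx": 0, "ty": -19, "tz": 0, "grip": 0}
    - {"rx": 0, "ry": 0, "rz": 0, "tx": 0, "ty": -23, "tz": 0, "grip": 0}
    - {"rx": 0, "ry": 0, "rz": 0, "tx": 0, "ty": -27, "tz": 0, "grip": 0}
    - {"rx": 0, "ry": 0, "rz": 0, "tx": 0, "ty": -31, "tz": 0, "grip": 0}
    - {"rx": 0, "ry": 0, "rz": 0, "tx": 0, "ty": -35, "tz": 0, "grip": 0}
    - {"rx": 0, "ry": 0, "rz": 0, "tx": 0, "ty": -39, "tz": 0, "grip": 0}
    - {"rx": 0, "ry": 0, "rz": 0, "tx": 0, "ty": -41, "tz": 0, "grip": 0}
    - {"rx": 0, "ry": 0, "rz": 0, "tx": 0, "ty": -41, "tz": 0, "grip": 0}

```text
time_s: 11.22
position: [0.5337, 0.0, 0.0337]
orientation: [-0.012, 1.0, -0.0, -0.0]
force: [0.1, -0.7, -0.2]
finger_gap: 0.004
grip_force: 0.0
```

```bash
python3 -c "
from st import *
to(-.06,-.0562,.0346)
im=r.grab_frame('wrist')[150:330,120:440,::-1]
cv2.imwrite('pics/w4.png',cv2.resize(im,(800,450)))"
```

```text
t 11.2167 p [0.5337 0.     0.0337] fix mm [-60.5 -57.6] tip z 0.0147 F [ 0.05 -0.73 -0.2 ] gap 0.0038594798801728754 j [-0.2   0.47  0.16  2.03 -0.12  0.65  1.62]
rot err(tool axes,deg) [-0.03 -0.04 -0.03]
to -0.06 -0.0562 0.0346 [-0.5  1.4 -0.9]
```

View pics/w4.png

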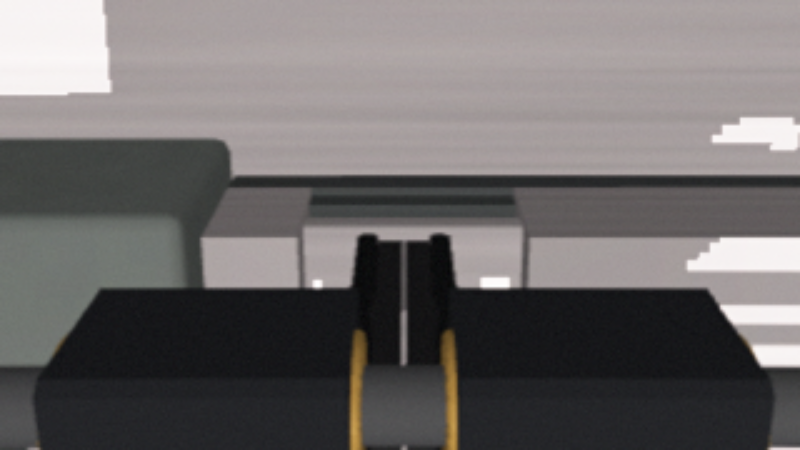

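The force has dropped to zero. The picture shows the finger (u 357–453) inside the notch (u 302–525), near its centre. Next is the press down.

Call:
apply_moves:
  rows:
    - {"rx": 0, "ry": 0, "rz": 0, "tx": 0, "ty": 1.5, "tz": 1, "grip": 0}
    - {"rx": 0, "ry": 0, "rz": 0, "tx": 0, "ty": 1.5, "tz": 3, "grip": 0}
    - {"rx": 0, "ry": 0, "rz": 0, "tx": 0, "ty": 1.5, "tz": 5, "grip": 0}
    - {"rx": 0, "ry": 0, "rz": 0, "tx": 0, "ty": 1.5, "tz": 7, "grip": 0}
    - {"rx": 0, "ry": 0, "rz": 0, "tx": 0, "ty": 1.5, "tz": 8.5, "grip": 0}
    - {"rx": 0, "ry": 0, "rz": 0, "tx": 0, "ty": 1.5, "tz": 10, "grip": 0}
    - {"rx": 0, "ry": 0, "rz": 0, "tx": 0, "ty": 1.5, "tz": 11, "grip": 0}
    - {"rx": 0, "ry": 0, "rz": 0, "tx": 0, "ty": 1.5, "tz": 12, "grip": 0}
    - {"rx": 0, "ry": 0, "rz": 0, "tx": 0, "ty": 1.5, "tz": 12, "grip": 0}

```text
time_s: 12.02
position: [0.5338, 0.0028, 0.0221]
orientation: [-0.012, 1.0, 0.0, -0.0]
force: [-1.4, 0.5, 5.9]
finger_gap: 0.006
grip_force: 2.5
```

Call:
apply_moves:
  rows:
    - {"rx": 0, "ry": 0, "rz": 0, "tx": 0, "ty": 0, "tz": 1, "grip": 0}
    - {"rx": 0, "ry": 0, "rz": 0, "tx": 0, "ty": 0, "tz": 2, "grip": 0}
    - {"rx": 0, "ry": 0, "rz": 0, "tx": 0, "ty": 0, "tz": 3, "grip": 0}
    - {"rx": 0, "ry": 0, "rz": 0, "tx": 0, "ty": 0, "tz": 4, "grip": 0}
    - {"rx": 0, "ry": 0, "rz": 0, "tx": 0, "ty": 0, "tz": 5, "grip": 0}
    - {"rx": 0, "ry": 0, "rz": 0, "tx": 0, "ty": 0, "tz": 5.5, "grip": 0}
    - {"rx": 0, "ry": 0, "rz": 0, "tx": 0, "ty": 0, "tz": 5.5, "grip": 0}
    - {"rx": 0, "ry": 0, "rz": 0, "tx": 0, "ty": 0, "tz": 5.5, "grip": 0}
    - {"rx": 0, "ry": 0, "rz": 0, "tx": 0, "ty": 0, "tz": 5.5, "grip": 0}
    - {"rx": 0, "ry": 0, "rz": 0, "tx": 0, "ty": 0, "tz": 5.5, "grip": 0}

```text
time_s: 12.85
position: [0.5339, 0.0028, 0.0184]
orientation: [-0.012, 1.0, 0.0, -0.0]
force: [-5.8, 0.1, 20.0]
finger_gap: 0.005
grip_force: 9.9
```

```bash
python3 -c "
from st import *
im=r.grab_frame('scene')[130:280,190:350,::-1]
cv2.imwrite('pics/end.png',cv2.resize(im,(640,600),interpolation=2))"
```

```text
t 12.85 p [0.5339 0.0028 0.0184] fix mm [-60.2 -54.8] tip z -0.0006 F [-5.82  0.09 19.97] gap 0.0046924884225774625 j [-0.2   0.49  0.15  2.04 -0.12  0.62  1.63]
rot err(tool axes,deg) [ 0.05 -0.01  0.04]
```

View pics/end.png

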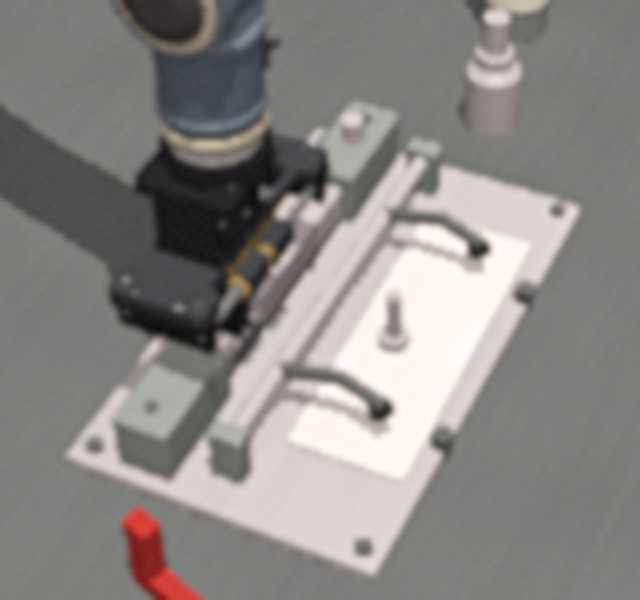

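The clamp arms have risen: their ends were at (472,262) and (374,424) in the earlier crop and are now at (480,247) and (380,408). The bolt and sheet haven't moved.

```bash
python3 -c "
from plant import r
print(r.job_done())"
```

```text
the job is handed in; nothing more can be done
None
```

The tongue is held down at its stop with about 20 N, the clamp arms are raised, the sheet and bolt look unmoved in the last picture, and the job was handed in at about 13 s with no verdict returned.

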